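# Restock the roller lane with medicine boxes

## Task

Take the two open medicine boxes from the slanted rack and load them one after the other into the sloped roller lane: set each one down gently on the rollers at the upper end, lengthwise between the side rails and open side up, and let it roll down by itself, the second only after the first has come to the stop. At the end one box stands against the end stop and the other stands flush against it, without a gap; leave the steel cup in the rack and the other things on the counter where they are.

Things in the scene. Friction and masses are not known exactly. Their poses are not given: they have to be found in the camera images.
- box_a: one of two identical stiff open medicine boxes (blue and white card), 42 mm thick (its x), 94 mm long (its y), 58 mm high (z, out of the open top), 0.08 kg; origin: centre of the underside. It starts in a bay of the rack, leaning 30 degrees with the rack's floor. Grasp it across the 42 mm near the top, the fingers coming in tilted along its z (94 mm is too wide). Its ends are alike.
- box_b: the other medicine box, exactly like box_a; it starts in another bay of the rack.
- cup: small steel cup, 56 mm wide, 64 mm high, origin at the centre of its underside, z along its axis; it stands in the remaining bay of the rack and must stay there. Which bay holds which thing varies.
- rack: fixed white rack, 115 mm deep, 332 mm wide; origin on the counter under its centre; y along its width, x away from the robot, z up. Its floor plate leans 30 degrees towards the robot (it rises to +x), its centre 55 mm above the counter. Three bays side by side along y, centres at -108, 0 and 108 mm.
- rack_lip (a point): middle of the top edge of the rack's front lip, on the robot's side of the boxes. Square to the floor plate the lip is 20 mm high, the dividers between bays 16 mm, the rear lip 12 mm; above these both broad faces of a box are free, with 60 mm of open floor behind it for a finger.
- bed: fixed sloped roller lane between aluminium rails on dark legs. Origin: middle of the end stop's inner face, in the plane of the roller tops; x up the slope along the lane (15 degrees above level, away from the robot), y across, z square to the rollers. Rails' insides at y = -25 and 25 mm, rising 16 mm above the roller tops; the stop plate rises 34 mm. Origin 45 mm above the counter.
- load (a point): on the lane's middle line in the plane of the roller tops, 235 mm up the slope from the stop: a good place for the centre of a box's underside. 12 free grey rollers, 16 mm thick, lie from x = 16 to 304 mm; the upper end is open, 125 mm above the counter. The rollers brake softly: a box let go here rolls to the stop by itself within about 3 s.
- the_hand_gel: white pump bottle, 65 mm wide, 187 mm high, standing behind the rack; origin under it; bystander.
- bottle: white infusion bottle, 63 mm wide, 168 mm high, standing behind rack and lane; origin at the centre of its underside; bystander.
- name_stamp: stamp with a black knob handle, 26x42x62 mm, standing behind the rack; origin at the centre of its underside; bystander.

How it is judged:
On the way, in this order (a step that is already met when the one before it is completed fails the run):
1. the first box is set on the rollers at the upper end of the lane (its centre more than 165 mm from the stop) (((x of box_a in the frame of bed between 0.165 and 0.28 m and y of box_a in the frame of bed between -0.012 and 0.012 m and z of box_a in the frame of bed between -0.006 and 0.008 m) or (x of box_b in the frame of bed between 0.165 and 0.28 m and y of box_b in the frame of bed between -0.012 and 0.012 m and z of box_b in the frame of bed between -0.006 and 0.008 m))), for 0.02 s.
2. the first box has rolled down and rests against the stop, let go (((x of box_a in the frame of bed between 0.04 and 0.052 m and y of box_a in the frame of bed between -0.012 and 0.012 m and z of box_a in the frame of bed between -0.006 and 0.008 m and angle between the y axis of box_a and the x axis of bed, either way round below 0.09 rad and angle between box_a's own z axis and vertical below 0.4 rad and contact force between the fingers and box_a below 0.1 N and linear speed of box_a below 0.02 m/s) or (x of box_b in the frame of bed between 0.04 and 0.052 m and y of box_b in the frame of bed between -0.012 and 0.012 m and z of box_b in the frame of bed between -0.006 and 0.008 m and angle between the y axis of box_b and the x axis of bed, either way round below 0.09 rad and angle between box_b's own z axis and vertical below 0.4 rad and contact force between the fingers and box_b below 0.1 N and linear speed of box_b below 0.02 m/s))), for 0.2 s.
3. the second box is set on the rollers at the upper end of the lane (its centre more than 165 mm from the stop) (((x of box_a in the frame of bed between 0.165 and 0.28 m and y of box_a in the frame of bed between -0.012 and 0.012 m and z of box_a in the frame of bed between -0.006 and 0.008 m) or (x of box_b in the frame of bed between 0.165 and 0.28 m and y of box_b in the frame of bed between -0.012 and 0.012 m and z of box_b in the frame of bed between -0.006 and 0.008 m))), for 0.02 s.
At the end, for the whole second after the job is handed in: Both boxes stand in the lane between the rails, open side up, lengthwise within about 5 degrees, let go and at rest: one within 5 mm of the stop, the other behind it with a gap of less than 4.5 mm between them (((x of box_a in the frame of bed between 0.04 and 0.052 m and y of box_a in the frame of bed between -0.012 and 0.012 m and z of box_a in the frame of bed between -0.006 and 0.008 m and angle between the y axis of each of box_a, box_b and the x axis of bed, either way round below 0.09 rad and angle between each of box_a, box_b's own z axis and vertical below 0.4 rad and x of box_b in the frame of bed between 0.125 and 0.148 m and y of box_b in the frame of bed between -0.012 and 0.012 m and z of box_b in the frame of bed between -0.006 and 0.008 m) or (x of box_b in the frame of bed between 0.04 and 0.052 m and y of box_b in the frame of bed between -0.012 and 0.012 m and z of box_b in the frame of bed between -0.006 and 0.008 m and angle between the y axis of each of box_b, box_a and the x axis of bed, either way round below 0.09 rad and angle between each of box_b, box_a's own z axis and vertical below 0.4 rad and x of box_a in the frame of bed between 0.125 and 0.148 m and y of box_a in the frame of bed between -0.012 and 0.012 m and z of box_a in the frame of bed between -0.006 and 0.008 m)) and distance between box_a and box_b below 0.0985 m and contact force between the fingers and box_a below 0.1 N and linear speed of each of box_a, box_b below 0.02 m/s and contact force between the fingers and box_b below 0.1 N); the robot touches nothing.
It fails at once if a box is dropped: let go over the lane with the centre of its underside more than 25 mm above the rollers ((x of box_a in the frame of bed between -0.06 and 0.37 m and y of box_a in the frame of bed between -0.05 and 0.05 m and z of box_a in the frame of bed between 0.025 and 0.25 m and contact force between the fingers and box_a below 0.1 N) or (x of box_b in the frame of bed between -0.06 and 0.37 m and y of box_b in the frame of bed between -0.05 and 0.05 m and z of box_b in the frame of bed between 0.025 and 0.25 m and contact force between the fingers and box_b below 0.1 N)).
It fails at once if a box is knocked or pressed hard (more than 25 N) onto the lane (contact force between any of box_a, box_b and lane above 25 N).
It fails at once if a box is held or pushed by the gripper in the lower part of the lane (its centre less than 120 mm from the stop) instead of rolling by itself ((x of box_a in the frame of bed between -0.02 and 0.12 m and y of box_a in the frame of bed between -0.012 and 0.012 m and z of box_a in the frame of bed between -0.006 and 0.008 m and contact force between the fingers and box_a above 0.5 N) or (x of box_b in the frame of bed between -0.02 and 0.12 m and y of box_b in the frame of bed between -0.012 and 0.012 m and z of box_b in the frame of bed between -0.006 and 0.008 m and contact force between the fingers and box_b above 0.5 N)).
It fails at once if the steel cup is moved by more than 30 mm (distance of cup from where it was at the start of the episode above 0.03 m).
It fails at once if the pump bottle, the infusion bottle or the stamp is moved by more than 20 mm (distance of any of the_hand_gel, bottle, name_stamp from where it was at the start of the episode above 0.02 m).
It also fails if it takes over 59 s, if anything falls off the work surface, if the arm or the gripper's body presses on something with over 40 N, if the wrist force passes 120 N, or if a joint passes its speed limit or range.

## Robot

A 6-joint arm with a two-finger parallel gripper is mounted at the origin on a cart in front of the work surface, level with it; the furniture and walls round the work are solid. World frame = base frame: x ahead of the robot, y to its left, z up, the work surface at z = 0. Lengths are in m, angles in rad, forces in N, time in s.
With the tool pointing down it reaches from about 0.25 to 0.725 m from the base axis. Payload 4 kg.
Tool frame: the origin (TCP) lies between the finger pads; the fingertips stand 11 mm ahead of it and the grasp point (between the pads) lies 8 mm behind it (bot.tip_extent is the distance from the TCP to the fingertips, in m); z points along the fingers, y is the line along which they close (so a half turn about z gives the same grasp; the last joint's range is limited). The gripper opens to 85 mm and grips with 20 to 120 N. Pads are 22 mm wide; open, the fingers measure 114 mm over their backs; the gripper's body (76 mm by 85 mm) begins 54 mm behind the grasp point. The pads swing forward as they close: fully open they stand 13 mm farther back than shut.
Start: joints at [1.335, 0.241, 0.005, 1.335, 0, 1.571], TCP at [0.117, 0.486, 0.242] pointing down, gripper open.
Joint ranges: [-2.72, 2.72], [-1.05, 1.87], [-1.09, 1.28], [-1.99, 2.15], [-1.42, 1.44], [-3.14, 3.14]. Speed limits (rad/s): [2.79, 2.79, 3.14, 3.14, 3.14, 3.14].

## Interface

Orientations are given as a unit quaternion [x, y, z, w].
In Python, from workcell import bot gives the robot as it stands. The module is installed in compiled form; this text tells all that it offers.
- The arm moves only by the tool drive_tool, never from a script. Its argument "rows" is a list of rows, each an object of numbers: "dx", "dy", "dz": the shift along the tool's x, y, z in units of 50 mm (1.0 is 50 mm); "wx", "wy", "wz": the turn, a rotation vector about the tool's x, y, z in units of 5 degrees (1.0 is 5 degrees); "hand": the finger opening in mm, from 0 to 85.4. A call has 1 to 20 rows; each row is the pose to reach, as a shift and turn from the pose commanded when the call began, along the tool's axes at that moment; what a row does not reach only later rows make up. A row lasts 1/10 s, in which the tool goes at most 50 mm and 8.59 degrees, less where a joint would pass 70% of its speed; a pose out of reach is approached as far as the arm can. A call with a gripper value outside its range is refused whole. The fingers move at their own pace and stop on an object; the grip force is fixed at half the most. Time passes only in rows, so rows that repeat a pose let the fingers close. It gives the time, the measured TCP pose, the force, the opening and the grip force at its end, in the units of the state.
- bot.get_obs(): the state, without advancing time (a new reading comes with each control period).
- bot.camera(name): name is "scene" or "side" or "wrist"; returns the picture (480x640x3 uint8, red, green, blue); there is no depth.
- bot.get_calibration(name): a dict with "vfov" (degrees; the focal length in pixels is half the picture's height over the tangent of half this angle, whatever the lens; pixels are square), "cx", "cy" (the principal point, pixels), "k1" (the pictures are not rectified: a ray, as slopes to the right and down, at radius r is drawn at 1 + k1 r^2 times it, then the intrinsics apply), "origin" and "rotation" of the camera in the world; the wrist camera has in their place "mount" (4x4, takes a point from camera to tool coordinates, whose origin is the TCP and whose axes are the flange's). Camera axes: x right, y up, looking along -z (the intrinsics and any distortion apply to the point x, -y, -z); pixel columns grow to the right and rows downward; lengths in m; the calibration is good to about 2 mm. A picture is of the moment at which its call begins: read the wrist's pose just before it. get_calibration takes no time and is no camera call.
- bot.job_done(): hands the job in; it is judged then, once.
Trained networks look in the newest picture that a camera, given by its name, has taken for a name from the list of things; names that differ only in an ending like _2 or _b are one class to them, and where a whole thing is asked for, a point or a joint stands for the part that bears it (a point fixed in the world has none). Each returns a list of dicts, best first, with "score" (0 to 1); they miss things now and then, are a little off and sometimes report something else, mostly with a low value. They report only what shows in the picture. A call takes as long as a camera call.
- bot.look_for(camera, thing): "extent" ([centre column, centre row, width, height] in pixels, round what is visible of it).
- bot.outline_of(camera, thing): "region" (480x640 bool, what is visible of it) and "extent" ([centre column, centre row, width, height] in pixels, round what is visible of it).
The state is a dict: "clock": time; "joint_pos": joint angles; "joint_vel": joint speeds; "tau": joint torques, N m; "eef_pos": TCP position; "tool_rot": TCP orientation; "ft_force": force on the tool from outside, world axes, zero at the start; "ft_torque": the same for the moment, N m; "grip_width": finger opening in m; "grasp_force": force on a finger pad.
Only numpy, scipy, OpenCV 4.12 (cv2) and the standard library are available. Lean on these libraries where they do the work, as an engineer would, in place of code of your own. Each camera call takes 0.05 s, during which the arm holds its last target. There are 200 camera calls.

## Working session

There is one attempt and no reset: what is moved stays moved. The work goes in short steps, Python scripts to look and compute and a tool call to move; the robot and the scene stay as the last step left them, time stands still between calls to the robot, and variables do not carry over. Pictures are saved under pics/ and viewed, at most 10 in all, crops included, and the job is handed in when it is done.

Besides the shell and the picture viewer there is one more tool, called as a command line: name --argument value ..., lists and objects as JSON in quotes. drive_tool: Moves the arm, as the interface text tells. Its arguments: {"type":"object","properties":{"rows":{"type":"array","items":{"type":"object","properties":{"dx":{"type":"number"},"dy":{"type":"number"},"dz":{"type":"number"},"wx":{"type":"number"},"wy":{"type":"number"},"wz":{"type":"number"},"hand":{"type":"number"}}}}},"required":["rows"]}

```bash
mkdir -p pics
cat > h.py <<'E'
import numpy as np, cv2
from workcell import bot
from scipy.spatial.transform import Rotation as R
def cam(n):
    c=bot.get_calibration(n)
    if 'mount' in c:
        o=bot.get_obs(); T=np.eye(4); T[:3,:3]=R.from_quat(o['tool_rot']).as_matrix(); T[:3,3]=o['eef_pos']
        M=T@np.array(c['mount']); return c,M[:3,3],M[:3,:3]
    return c,np.array(c['origin']),np.array(c['rotation']).reshape(3,3)
def proj(C,P):
    c,o,Q=C; p=(np.atleast_2d(P)-o)@Q; x=p[:,0]/-p[:,2]; y=-p[:,1]/-p[:,2]
    f=240/np.tan(np.radians(c['vfov'])/2); s=1+c['k1']*(x*x+y*y)
    return np.c_[c['cx']+f*x*s,c['cy']+f*y*s]
E
python3 - <<'E'
from h import *
for n in ['scene','side','wrist']:
    im=bot.camera(n); cv2.imwrite(f'pics/{n}0.png',im[...,::-1])
    c,o,Q=cam(n); print(n,c['vfov'],c['k1'],o.round(3),Q.round(3).tolist())
    for t in ['box_a','cup','rack','bed','bottle','the_hand_gel','name_stamp']:
        print(t,[(np.round(d['extent']).tolist(),round(d['score'],2)) for d in bot.look_for(n,t)][:4])
print(bot.get_obs())
E
```

```text
Traceback (most recent call last):
  File "h.py", line 9, in cam
    return c,np.array(c['origin']),np.array(c['rotation']).reshape(3,3)
                                   ~~~~~~~~~~~~~~~~~~~~~~~~~~~~~~~^^^^^
ValueError: cannot reshape array of size 4 into shape (3,3)
```

View pics/scene0.png

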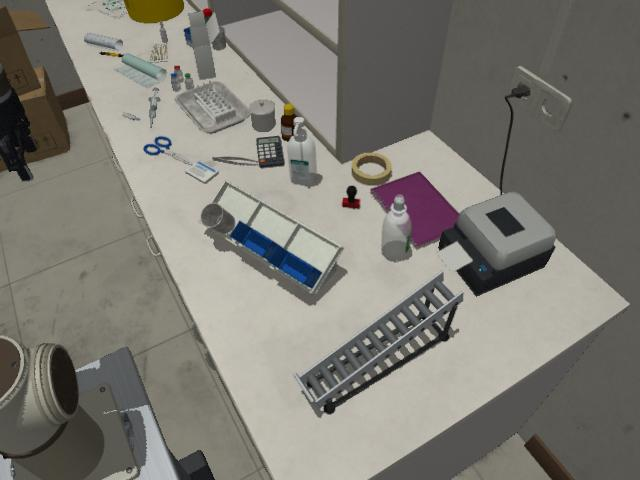

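The scene view shows the cup in the left bay (about 217,218). The two blue boxes are in the middle (257,243) and right (298,270) bays. The lane's stop is near (310,390) and its upper end near (445,290). The rotation is a quaternion, so I'll fix that.

```bash
sed -i "s/np.array(c\['rotation'\]).reshape(3,3)/R.from_quat(c['rotation']).as_matrix()/" h.py
python3 - <<'E'
from h import *
for n in ['scene','side','wrist']:
    im=bot.camera(n); cv2.imwrite(f'pics/{n}0.png',im[...,::-1])
    c,o,Q=cam(n); print(n,c['vfov'],c['k1'],o.round(3),Q.round(3).tolist())
    for t in ['box_a','cup','rack','bed']:
        print(t,[(np.round(d['extent']).tolist(),round(d['score'],2)) for d in bot.outline_of(n,t)][:4])
        for i,d in enumerate(bot.outline_of(n,t)[:3]): cv2.imwrite(f'pics/m_{n}_{t}_{i}.png',d['region'].astype('uint8')*255)
print(bot.get_obs())
E
```

```text
scene 50.931003829652724 -0.08602087293387357 [ 0.242 -0.453  0.878] [[0.865, 0.385, -0.32], [-0.501, 0.651, -0.57], [-0.011, 0.653, 0.757]]
box_a [([295.0, 268.0, 56.0, 43.0], 0.92), ([256.0, 240.0, 48.0, 43.0], 0.68), ([379.0, 340.0, 177.0, 137.0], 0.32)]
cup [([217.0, 218.0, 35.0, 28.0], 0.84)]
rack [([279.0, 237.0, 132.0, 112.0], 0.93)]
bed [([295.0, 268.0, 53.0, 42.0], 0.49)]
side 49.17325774481024 -0.11509365954703506 [ 0.343 -0.709  0.693] [[0.967, 0.159, -0.201], [-0.256, 0.552, -0.794], [-0.015, 0.819, 0.574]]
box_a [([263.0, 241.0, 40.0, 42.0], 0.79), ([297.0, 266.0, 47.0, 50.0], 0.76)]
cup [([239.0, 220.0, 30.0, 33.0], 0.66), ([410.0, 249.0, 35.0, 76.0], 0.64)]
rack [([286.0, 247.0, 124.0, 114.0], 0.94), ([263.0, 238.0, 39.0, 37.0], 0.22)]
bed [([354.0, 335.0, 204.0, 113.0], 0.67)]
wrist 63.85328691573023 -0.08049305281634081 [0.052 0.501 0.373] [[0.234, -0.937, -0.26], [0.972, 0.225, 0.063], [-0.001, -0.267, 0.964]]
box_a []
cup []
rack []
bed []
{'clock': 1.4, 'joint_pos': array([ 1.33501214e+00,  2.40607449e-01,  4.96752679e-03,  1.33514289e+00,
       -1.37446225e-05,  1.57080654e+00]), 'joint_vel': array([ 0.00117753, -0.00162333,  0.00026814,  0.0013598 , -0.0013409 ,
       -0.00138832]), 'tau': array([ 1.89069419e-04, -3.72208393e+01,  2.52688050e+01,  1.34818765e-03,
        3.78654283e-05, -8.08343419e-07]), 'eef_pos': array([0.1168082 , 0.48617112, 0.24229032]), 'tool_rot': array([1.17624268e-01, 9.93058171e-01, 5.90037420e-06, 7.61916033e-06]), 'ft_force': array([-0.58056243, -0.13117009, -0.07151624]), 'ft_torque': array([-0.00998433,  0.0304604 ,  0.02484888]), 'grasp_force': 0.0, 'grip_width': 0.08570985531740424}
```

View pics/side0.png

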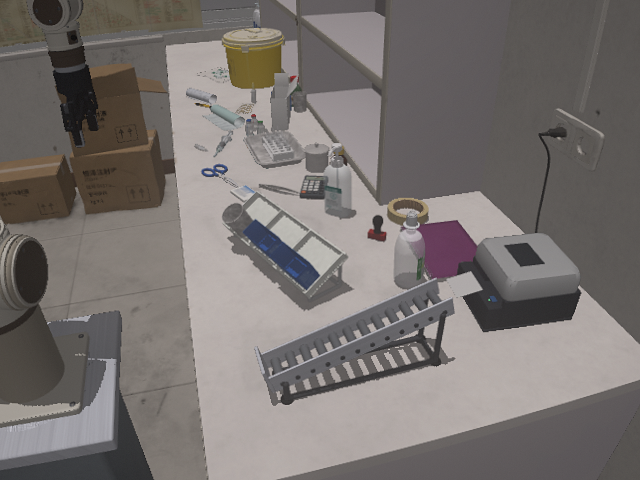

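View pics/wrist0.png

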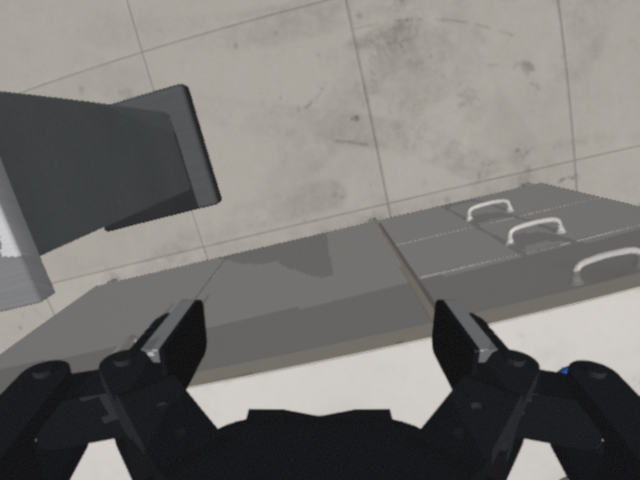

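Run:
```python
import cv2
for n,x,y,w,h,s in [('scene',197,178,270,235,2.5),('side',217,185,245,220,2.7)]:
    im=cv2.imread(f'pics/{n}0.png')[y:y+h,x:x+w]
    im=cv2.resize(im,None,fx=s,fy=s,interpolation=cv2.INTER_CUBIC)
    for u in range((x//20+1)*20,x+w,20):
        X=int((u+.5-x)*s); cv2.line(im,(X,0),(X,6),(0,0,255),1); cv2.putText(im,str(u),(X-10,18),0,.35,(0,0,255),1)
    for v in range((y//20+1)*20,y+h,20):
        Y=int((v+.5-y)*s); cv2.line(im,(0,Y),(6,Y),(0,0,255),1); cv2.putText(im,str(v),(8,Y+4),0,.35,(0,0,255),1)
    cv2.imwrite(f'pics/{n}_crop.png',im); print(im.shape)
```

```text
(588, 675, 3)
(594, 662, 3)
```

View pics/scene_crop.png

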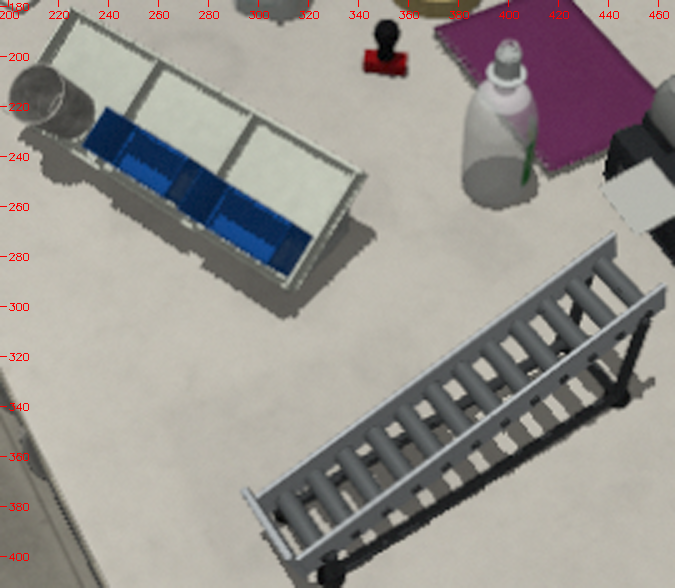

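View pics/side_crop.png

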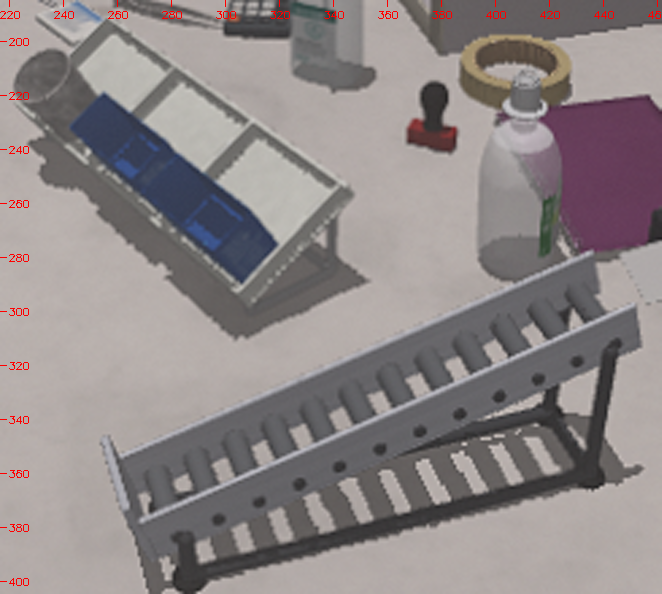

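```bash
cat > fit.py <<'E'
from h import *
from scipy.optimize import least_squares
S,D=cam('scene'),cam('side')
def px(n,p): 
    p=np.array(p,float); return p/2.5+[197,178]-.3 if n=='s' else p/2.7+[217,185]-.3
c,s=np.cos(np.pi/6),np.sin(np.pi/6)
def W(T,l): 
    x,y,a=T; return np.array([x+np.cos(a)*l[0]-np.sin(a)*l[1],y+np.sin(a)*l[0]+np.cos(a)*l[1],l[2]])
def rk(p,u,v,n): return W(p[:3],[u*c-n*s,v,.055+u*s+n*c])
hd=lambda p:p[3]/2
rob=[('s',(72,10),lambda p:rk(p,hd(p),.166,.012)),('s',(367,175),lambda p:rk(p,hd(p),-.166,.012)),
('s',(290,287),lambda p:rk(p,-hd(p),-.166,.020)),('s',(22,132),lambda p:rk(p,-hd(p),.166,.020)),
('s',(160,63),lambda p:rk(p,hd(p),.054,.014)),('s',(255,117),lambda p:rk(p,hd(p),-.054,.014)),
('d',(112,20),lambda p:rk(p,hd(p),.166,.012)),('d',(352,192),lambda p:rk(p,hd(p),-.166,.012)),
('d',(178,70),lambda p:rk(p,hd(p),.054,.014)),('d',(253,126),lambda p:rk(p,hd(p),-.054,.014)),
('d',(248,300),lambda p:rk(p,-hd(p),-.166,.020)),('d',(18,106),lambda p:rk(p,-hd(p),.166,.020)),
('s',(313,237),lambda p:rk(p,p[4]+.021,p[5]-.047,.058)),('s',(288,275),lambda p:rk(p,p[4]-.021,p[5]-.047,.058)),
('s',(107,107),lambda p:rk(p,p[4]+.021,p[6]+.047,.058)),('s',(83,147),lambda p:rk(p,p[4]-.021,p[6]+.047,.058)),
('d',(277,240),lambda p:rk(p,p[4]+.021,p[5]-.047,.058)),('d',(242,282),lambda p:rk(p,p[4]-.021,p[5]-.047,.058)),
('d',(100,93),lambda p:rk(p,p[4]+.021,p[6]+.047,.058)),('d',(72,128),lambda p:rk(p,p[4]-.021,p[6]+.047,.058))]
C,Z=np.cos(np.pi/12),np.sin(np.pi/12)
def bd(p,x,y,z): return W(p[:3],[x*C-z*Z,y,.045+x*Z+z*C])
pins=[(183,537),(218,520),(259,502),(299,484),(339,467),(380,449),(420,432),(460,413),(500,396),(538,379),(577,361),(616,345)]
ob=[('d',q,(lambda i:lambda p:bd(p,p[3]+(p[4]-p[3])*i/11,-p[5],-.008))(i)) for i,q in enumerate(pins)]
ob+=[('s',(614,236),lambda p:bd(p,p[6],.027,.016)),('d',(593,253),lambda p:bd(p,p[6],.027,.016)),
('s',(663,287),lambda p:bd(p,p[6],-.027,.016)),('d',(635,307),lambda p:bd(p,p[6],-.027,.016)),
('s',(245,490),lambda p:bd(p,-.003,p[5],.034)),('d',(107,437),lambda p:bd(p,-.003,p[5],.034)),
('s',(292,560),lambda p:bd(p,-.003,-p[5],.034))]
def fit(o,p0):
    def r(p): return np.concatenate([proj(S if n=='s' else D,f(p))[0]-px(n,q) for n,q,f in o])
    return least_squares(r,p0,loss='soft_l1')
if __name__=='__main__':
  for o,p0 in [(rob,[.5,0,0,.115,-.03,-.108,0]),(ob,[.45,-.25,0,.016,.304,.03,.315])]:
    f=fit(o,p0); print(f.x.round(4)); 
    print((np.array([proj(S if n=='s' else D,g(f.x))[0]-px(n,q) for n,q,g in o])).round(1).tolist())
E
python3 fit.py
```

```text
[ 0.5077  0.2245  0.3915  0.1073 -0.0274 -0.1279  0.0031]
[[0.2, 0.6], [0.1, 1.5], [2.0, 1.5], [-6.6, -9.7], [1.1, -0.3], [1.4, -0.1], [-1.5, -0.0], [-0.5, -0.2], [0.2, -0.3], [1.4, -0.6], [-1.1, -2.2], [-0.1, -1.7], [3.0, -0.5], [1.6, 3.0], [0.0, 0.1], [-0.9, 1.1], [-0.3, -5.5], [-2.7, -4.8], [1.6, -0.4], [-1.7, 0.6]]
[ 0.4092 -0.1246  0.0387  0.0148  0.3028  0.0288  0.3186]
[[-1.8, 0.0], [0.3, -0.2], [0.2, 0.0], [0.4, 0.2], [0.5, -0.0], [0.1, 0.1], [0.1, -0.1], [-0.0, 0.5], [-0.2, 0.3], [0.2, 0.2], [0.1, 0.4], [-0.1, -0.0], [-0.1, -0.3], [-0.5, -0.0], [0.5, -0.3], [-0.5, -0.5], [0.4, 0.1], [-0.2, 0.3], [-0.6, -0.9]]
```

```bash
cat >> fit.py <<'E'
good=[o for i,o in enumerate(rob) if i not in (3,12,13,16,17)]
E
cat > go.py <<'E'
import sys
from fit import *
# frames: rack, bed as (R,origin)
def frame(x,y,a,tilt,z): 
    return R.from_euler('z',a)*R.from_euler('y',-tilt), np.array([x,y,z])
def tgt(pos,Rt,label=''):
    o=bot.get_obs(); R0=R.from_quat(o['tool_rot']); d=R0.inv().apply(pos-o['eef_pos'])/.05
    w=np.degrees((R0.inv()*Rt).as_rotvec())/5
    print(label,'d',d.round(3),'w',w.round(3),'rows>=',max(np.linalg.norm(d),np.linalg.norm(w)*5/8.59).round(1),'pos',np.round(pos,3))
RX=R.from_matrix(np.array([[0,1,0],[1,0,0],[0,0,-1]]).T) # cols x=+y', y=+x', z=-z'
LX=R.from_matrix(np.array([[1,0,0],[0,-1,0],[0,0,-1]]).T) # x along lane up, y=-y'
E
python3 - <<'E'
from go import *
f=fit(good,[.5,.2,.4,.115,-.03,-.108,0]); p=f.x; print(p.round(4),np.abs(f.fun).max())
RR,ro=frame(*p[:3],np.pi/6,.055)
tgt(ro+RR.apply([-.03,-.10,.20]),RR*RX,'hover')
E
```

```text
[ 0.5075  0.2251  0.394   0.1069 -0.0262 -0.108   0.0024] 2.522608818262654
hover d [-7.96  -6.351  0.582] w [-5.546 -2.821 10.529] rows>= 10.2 pos [0.43  0.084 0.213]
```

drive_tool --rows '[{"dx": -7.96, "dy": -6.35, "dz": 0.58, "wx": -5.55, "wy": -2.82, "wz": 10.53, "hand": 75}, {"dx": -7.96, "dy": -6.35, "dz": 0.58, "wx": -5.55, "wy": -2.82, "wz": 10.53, "hand": 75}, {"dx": -7.96, "dy": -6.35, "dz": 0.58, "wx": -5.55, "wy": -2.82, "wz": 10.53, "hand": 75}, {"dx": -7.96, "dy": -6.35, "dz": 0.58, "wx": -5.55, "wy": -2.82, "wz": 10.53, "hand": 75}, {"dx": -7.96, "dy": -6.35, "dz": 0.58, "wx": -5.55, "wy": -2.82, "wz": 10.53, "hand": 75}, {"dx": -7.96, "dy": -6.35, "dz": 0.58, "wx": -5.55, "wy": -2.82, "wz": 10.53, "hand": 75}, {"dx": -7.96, "dy": -6.35, "dz": 0.58, "wx": -5.55, "wy": -2.82, "wz": 10.53, "hand": 75}, {"dx": -7.96, "dy": -6.35, "dz": 0.58, "wx": -5.55, "wy": -2.82, "wz": 10.53, "hand": 75}, {"dx": -7.96, "dy": -6.35, "dz": 0.58, "wx": -5.55, "wy": -2.82, "wz": 10.53, "hand": 75}, {"dx": -7.96, "dy": -6.35, "dz": 0.58, "wx": -5.55, "wy": -2.82, "wz": 10.53, "hand": 75}, {"dx": -7.96, "dy": -6.35, "dz": 0.58, "wx": -5.55, "wy": -2.82, "wz": 10.53, "hand": 75}, {"dx": -7.96, "dy": -6.35, "dz": 0.58, "wx": -5.55, "wy": -2.82, "wz": 10.53, "hand": 75}, {"dx": -7.96, "dy": -6.35, "dz": 0.58, "wx": -5.55, "wy": -2.82, "wz": 10.53, "hand": 75}, {"dx": -7.96, "dy": -6.35, "dz": 0.58, "wx": -5.55, "wy": -2.82, "wz": 10.53, "hand": 75}, {"dx": -7.96, "dy": -6.35, "dz": 0.58, "wx": -5.55, "wy": -2.82, "wz": 10.53, "hand": 75}, {"dx": -7.96, "dy": -6.35, "dz": 0.58, "wx": -5.55, "wy": -2.82, "wz": 10.53, "hand": 75}]'

```text
clock: 3.0
eef_pos: [0.429, 0.086, 0.2134]
tool_rot: [0.535, 0.804, 0.216, 0.143]
ft_force: [0.2, -0.1, 0.1]
grip_width: 0.0747
grasp_force: 0.0
```

Run:
```python
from go import *
o=bot.get_obs(); Cw=cam('wrist'); im=bot.camera('wrist')
print(o['joint_pos'].round(2),o['joint_vel'].round(3))
p=[ 0.5075,0.2251,0.394,0.1069,-0.0262,-0.108,0.0024]
im=im[...,::-1].copy()
for v in (p[5],p[6]):
    q=[proj(Cw,rk(p,p[4]+a*.021,v+b*.047,.058))[0] for a,b in ((1,1),(1,-1),(-1,-1),(-1,1))]
    print(np.round(q).tolist()); 
    for a in q: cv2.circle(im,tuple(int(t) for t in a.round()),3,(0,0,255),1)
cv2.imwrite('pics/w1.png',im)
```

```text
[ 0.1  -0.22 -0.68  0.61  0.15  1.31] [-0.011  0.003  0.002  0.     0.    -0.002]
[[353.0, 177.0], [350.0, 300.0], [296.0, 300.0], [294.0, 177.0]]
[[357.0, 7.0], [354.0, 153.0], [294.0, 153.0], [292.0, 6.0]]
```

View pics/w1.png

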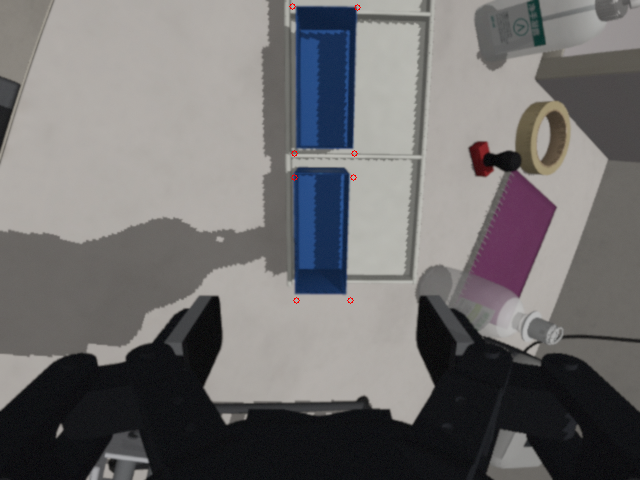

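Wrist view: the middle box top runs about (297,8)–(355,148) and the right one about (295,168)–(348,294). The model overlay matches within a few pixels, except that the right box sits about 5 mm further left in v.

```bash
cat >> go.py <<'E'
RR,ro=frame(.5075,.2251,.394,np.pi/6,.055)
BR,bo=frame(.4092,-.1246,.0387,np.pi/12,.045)
E
python3 - <<'E'
from go import *
tgt(ro+RR.apply([-.0265,-.102,.038]),RR*RX,'grasp')
print(np.degrees((RR*RX).as_euler('ZYX')))
E
```

```text
grasp d [-0.072  0.063  3.242] w [ 0.006 -0.017  0.025] rows>= 3.2 pos [0.508 0.115 0.075]
[112.57453713   0.         150.        ]
```

drive_tool --rows '[{"dx": -0.07, "dy": 0.06, "dz": 1.0, "hand": 75}, {"dx": -0.07, "dy": 0.06, "dz": 1.7, "hand": 75}, {"dx": -0.07, "dy": 0.06, "dz": 2.2, "hand": 75}, {"dx": -0.07, "dy": 0.06, "dz": 2.6, "hand": 75}, {"dx": -0.07, "dy": 0.06, "dz": 3.0, "hand": 75}, {"dx": -0.07, "dy": 0.06, "dz": 3.24, "hand": 75}, {"dx": -0.07, "dy": 0.06, "dz": 3.24, "hand": 75}, {"dx": -0.07, "dy": 0.06, "dz": 3.24, "hand": 55}, {"dx": -0.07, "dy": 0.06, "dz": 3.24, "hand": 38}, {"dx": -0.07, "dy": 0.06, "dz": 3.24, "hand": 36}, {"dx": -0.07, "dy": 0.06, "dz": 3.24, "hand": 36}, {"dx": -0.07, "dy": 0.06, "dz": 3.24, "hand": 36}, {"dx": -0.07, "dy": 0.06, "dz": 3.24, "hand": 36}, {"dx": -0.07, "dy": 0.06, "dz": 3.24, "hand": 36}]'

```text
invalid input at $.rows[0]: expected keys dx, dy, dz, wx, wy, wz, hand
```

Run:
```python
from go import *
o=bot.get_obs();R0=R.from_quat(o['tool_rot'])
print(o['ft_force'],o['grip_width'],o['grasp_force'])
print(RR.inv().apply(o['eef_pos']-ro), (RX.inv()*RR.inv()*R0).as_rotvec())
up=o['eef_pos']+RR.apply([0,0,.09])
tgt(up,R0,'up')
# lane hover: 240mm, TCP n .038 above
for RT,n in ((LX,'LX'),(R.from_matrix(np.diag([-1,1,-1.])),'LX2')):
    tgt(bo+BR.apply([.225,0,.038+.06]),BR*RT,n)
```

```text
[-0.18180902 -0.07387746 -0.42043673] 0.0749182199058605 0.0
[-0.02975157 -0.09863481  0.20012803] [-0.00050821  0.00150966 -0.00221956]
up d [ 3.0e-03  1.0e-03 -1.8e+00] w [0. 0. 0.] rows>= 1.8 pos [0.388 0.068 0.291]
LX d [-5.071  1.232  1.07 ] w [ 1.147 -3.74  21.65 ] rows>= 12.8 pos [ 0.601 -0.117  0.198]
LX2 d [-5.071  1.232  1.07 ] w [  3.415   1.048 -14.067] rows>= 8.4 pos [ 0.601 -0.117  0.198]
```

drive_tool --rows '[{"dx": -0.07, "dy": 0.06, "dz": 1.0, "wx": 0, "wy": 0, "wz": 0, "hand": 75}, {"dx": -0.07, "dy": 0.06, "dz": 1.7, "wx": 0, "wy": 0, "wz": 0, "hand": 75}, {"dx": -0.07, "dy": 0.06, "dz": 2.2, "wx": 0, "wy": 0, "wz": 0, "hand": 75}, {"dx": -0.07, "dy": 0.06, "dz": 2.6, "wx": 0, "wy": 0, "wz": 0, "hand": 75}, {"dx": -0.07, "dy": 0.06, "dz": 3.0, "wx": 0, "wy": 0, "wz": 0, "hand": 75}, {"dx": -0.07, "dy": 0.06, "dz": 3.24, "wx": 0, "wy": 0, "wz": 0, "hand": 75}, {"dx": -0.07, "dy": 0.06, "dz": 3.24, "wx": 0, "wy": 0, "wz": 0, "hand": 75}, {"dx": -0.07, "dy": 0.06, "dz": 3.24, "wx": 0, "wy": 0, "wz": 0, "hand": 55}, {"dx": -0.07, "dy": 0.06, "dz": 3.24, "wx": 0, "wy": 0, "wz": 0, "hand": 38}, {"dx": -0.07, "dy": 0.06, "dz": 3.24, "wx": 0, "wy": 0, "wz": 0, "hand": 36}, {"dx": -0.07, "dy": 0.06, "dz": 3.24, "wx": 0, "wy": 0, "wz": 0, "hand": 36}, {"dx": -0.07, "dy": 0.06, "dz": 3.24, "wx": 0, "wy": 0, "wz": 0, "hand": 36}, {"dx": -0.07, "dy": 0.06, "dz": 3.24, "wx": 0, "wy": 0, "wz": 0, "hand": 36}, {"dx": -0.07, "dy": 0.06, "dz": 3.24, "wx": 0, "wy": 0, "wz": 0, "hand": 36}]'

```text
clock: 4.45
eef_pos: [0.5083, 0.1134, 0.0756]
tool_rot: [0.536, 0.803, 0.216, 0.144]
ft_force: [-4.9, -1.3, 7.3]
grip_width: 0.0406
grasp_force: 61.4
```

Run:
```python
from go import *
o=bot.get_obs();R0=R.from_quat(o['tool_rot'])
print(o['ft_force'],o['grip_width'],o['grasp_force'])
print(RR.inv().apply(o['eef_pos']-ro), (RX.inv()*RR.inv()*R0).as_rotvec())
up=o['eef_pos']+RR.apply([0,0,.09])
tgt(up,R0,'up')
for RT,n in ((LX,'LX'),(R.from_matrix(np.diag([-1,1,-1.])),'LX2')):
    tgt(bo+BR.apply([.225,0,.038+.06]),BR*RT,n)
print(o['joint_pos'].round(2))
```

```text
[-4.85979209 -1.2510136   7.27084501] 0.04056428728961312 61.361238956451416
[-0.02623623 -0.10342363  0.0389045 ] [-0.00174866  0.00012894  0.00010162]
up d [ 0.     0.003 -1.8  ] w [0. 0. 0.] rows>= 1.8 pos [0.467 0.096 0.154]
LX d [-4.97   1.178 -2.146] w [ 1.167 -3.742 21.62 ] rows>= 12.8 pos [ 0.601 -0.117  0.198]
LX2 d [-4.97   1.178 -2.146] w [  3.42    1.066 -14.095] rows>= 8.5 pos [ 0.601 -0.117  0.198]
[ 0.15  0.18 -0.75  0.13  0.12  1.36]
```

Grasp is good (40.6 mm, 61 N). I'll check where the bottle is before the transfer.

Run:
```python
from go import *
def foot(n,uv):
    C=cam(n)
    f=lambda q:proj(C,[q[0],q[1],0])[0]-uv
    return least_squares(f,[.6,0]).x.round(3)
# bottle base front-edge/center from crops
print('scene',foot('scene',px('s',(500,188))),'side',foot('side',px('d',(518,255))))
print('stamp',foot('scene',px('s',(385,65))))
```

```text
scene [0.749 0.08 ] side [0.75 0.09]
stamp [0.743 0.264]
```

drive_tool --rows '[{"dx": 0, "dy": 0, "dz": -0.6, "wx": 0, "wy": 0, "wz": 0, "hand": 36}, {"dx": 0, "dy": 0, "dz": -1.3, "wx": 0, "wy": 0, "wz": 0, "hand": 36}, {"dx": 0, "dy": 0, "dz": -2.0, "wx": 0, "wy": 0, "wz": 0, "hand": 36}, {"dx": -1.0, "dy": 0.2, "dz": -2.4, "wx": 0.7, "wy": 0.2, "wz": -2.0, "hand": 36}, {"dx": -2.0, "dy": 0.5, "dz": -2.4, "wx": 1.2, "wy": 0.4, "wz": -4.0, "hand": 36}, {"dx": -3.0, "dy": 0.7, "dz": -2.3, "wx": 2.0, "wy": 0.6, "wz": -7.0, "hand": 36}, {"dx": -4.0, "dy": 0.95, "dz": -2.2, "wx": 2.8, "wy": 0.8, "wz": -10.0, "hand": 36}, {"dx": -4.97, "dy": 1.18, "dz": -2.15, "wx": 3.42, "wy": 1.07, "wz": -14.1, "hand": 36}, {"dx": -4.97, "dy": 1.18, "dz": -2.15, "wx": 3.42, "wy": 1.07, "wz": -14.1, "hand": 36}, {"dx": -4.97, "dy": 1.18, "dz": -2.15, "wx": 3.42, "wy": 1.07, "wz": -14.1, "hand": 36}, {"dx": -4.97, "dy": 1.18, "dz": -2.15, "wx": 3.42, "wy": 1.07, "wz": -14.1, "hand": 36}, {"dx": -4.97, "dy": 1.18, "dz": -2.15, "wx": 3.42, "wy": 1.07, "wz": -14.1, "hand": 36}, {"dx": -4.97, "dy": 1.18, "dz": -2.15, "wx": 3.42, "wy": 1.07, "wz": -14.1, "hand": 36}, {"dx": -4.97, "dy": 1.18, "dz": -2.15, "wx": 3.42, "wy": 1.07, "wz": -14.1, "hand": 36}]'

```text
clock: 5.85
eef_pos: [0.6009, -0.1171, 0.1971]
tool_rot: [-0.018, 0.991, 0.003, 0.13]
ft_force: [0.5, 0.4, -1.2]
grip_width: 0.0401
grasp_force: 60.8
```

Run:
```python
from go import *
o=bot.get_obs();R0=R.from_quat(o['tool_rot']); L2=R.from_matrix(np.diag([-1,1,-1.]))
print(o['ft_force'],o['grip_width'],o['grasp_force'],o['joint_pos'].round(2))
p=BR.inv().apply(o['eef_pos']-bo);print(p, (L2.inv()*BR.inv()*R0).as_rotvec())
tgt(bo+BR.apply([.23,0,.0385+.01]),BR*L2,'pre')
a=[]
for n in ('scene','side'):
    im=bot.camera(n)[...,::-1].copy(); C=cam(n)
    for dx in (-.047,.047):
        for dy in (-.021,.021):
            for z in (0,.058):
                q=proj(C,bo+BR.apply([p[0]+dx,p[1]+dy,p[2]-.0385+z]))[0]; cv2.circle(im,tuple(int(t) for t in q.round()),2,(0,0,255),-1)
    q=q.astype(int); a.append(cv2.resize(im[180:410,270:470],None,fx=2,fy=2.0,interpolation=cv2.INTER_CUBIC))
cv2.imwrite('pics/p1.png',np.hstack(a))
```

```text
[ 0.54039125  0.41298195 -1.20711178] 0.04011726818535674 60.77363848686218 [-0.22  0.3  -0.07  0.95  0.07 -0.25]
[2.24693330e-01 1.25409211e-04 9.72264312e-02] [-5.04236460e-05  1.61375158e-03  1.66679341e-03]
pre d [-0.108 -0.002  0.974] w [ 0.001 -0.018 -0.019] rows>= 1.0 pos [ 0.619 -0.116  0.151]
```

View pics/p1.png

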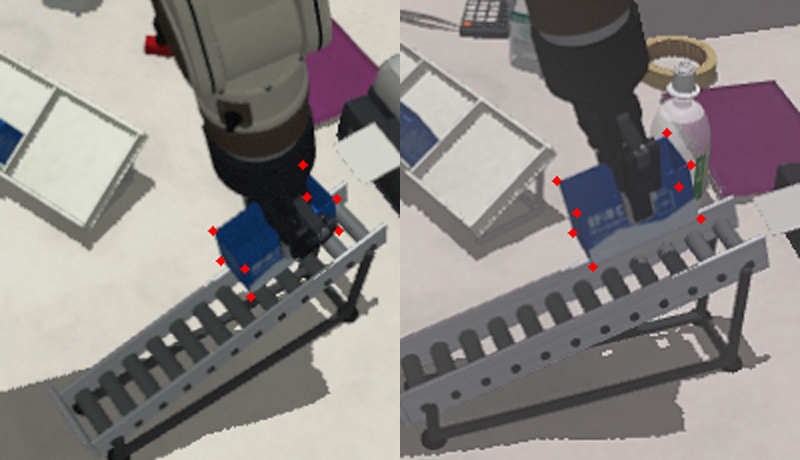

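Run:
```python
from go import *
a=[]
p=[.2247,.0001,.0972]
for n,x,y in (('scene',370,255),('side',335,235)):
    im=bot.camera(n)[...,::-1].copy(); cv2.imwrite(f'pics/{n}2.png',im)
    a.append(cv2.resize(im[y:y+100,x:x+80],None,fx=5,fy=5,interpolation=cv2.INTER_CUBIC)); C=cam(n)
    for dx in (-.047,.047):
        for dy in (-.021,.021):
            for z in (0,.058):
                q=(proj(C,bo+BR.apply([p[0]+dx,p[1]+dy,p[2]-.0385+z]))[0]-[x,y]+.5)*5; cv2.circle(a[-1],tuple(int(t) for t in q.round()),4,(0,0,255) if z else (0,255,255),1)
cv2.imwrite('pics/p2.png',np.hstack(a))
```

```text
(no output)
```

View pics/p2.png

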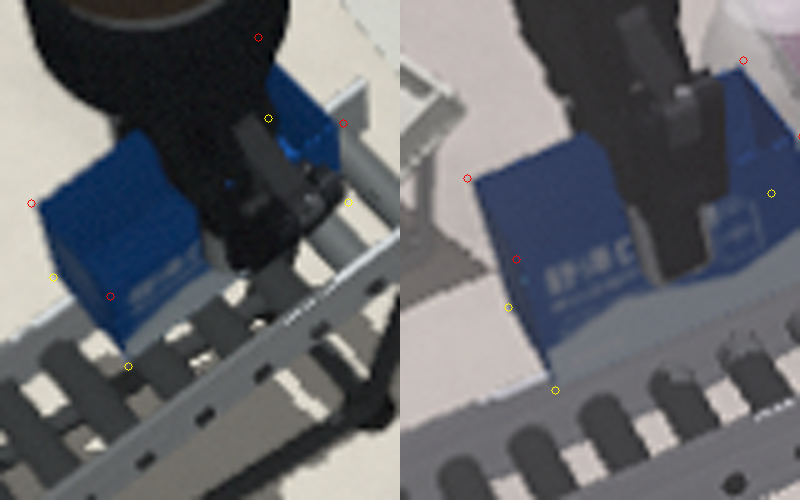

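Crop shows the box held level with the lane and centred between the rails. Its near-left lower corner is at side crop (551,380), about 2 px from the prediction. Lowering slowly.

drive_tool --rows '[{"dx": -0.1, "dy": 0, "dz": 0.4, "wx": 0, "wy": 0, "wz": 0, "hand": 36}, {"dx": -0.1, "dy": 0, "dz": 0.7, "wx": 0, "wy": 0, "wz": 0, "hand": 36}, {"dx": -0.1, "dy": 0, "dz": 0.9, "wx": 0, "wy": 0, "wz": 0, "hand": 36}, {"dx": -0.1, "dy": 0, "dz": 1.0, "wx": 0, "wy": 0, "wz": 0, "hand": 36}, {"dx": -0.1, "dy": 0, "dz": 1.05, "wx": 0, "wy": 0, "wz": 0, "hand": 36}, {"dx": -0.1, "dy": 0, "dz": 1.08, "wx": 0, "wy": 0, "wz": 0, "hand": 36}, {"dx": -0.1, "dy": 0, "dz": 1.1, "wx": 0, "wy": 0, "wz": 0, "hand": 36}, {"dx": -0.1, "dy": 0, "dz": 1.1, "wx": 0, "wy": 0, "wz": 0, "hand": 36}, {"dx": -0.1, "dy": 0, "dz": 1.1, "wx": 0, "wy": 0, "wz": 0, "hand": 36}]'

```text
clock: 6.95
eef_pos: [0.6202, -0.1165, 0.1457]
tool_rot: [-0.019, 0.991, 0.002, 0.13]
ft_force: [0.2, 0.3, 0.2]
grip_width: 0.0407
grasp_force: 60.8
```

drive_tool --rows '[{"dx": 0, "dy": 0, "dz": 0.01, "wx": 0, "wy": 0, "wz": 0, "hand": 36}, {"dx": 0, "dy": 0, "dz": 0.02, "wx": 0, "wy": 0, "wz": 0, "hand": 36}, {"dx": 0, "dy": 0, "dz": 0.02, "wx": 0, "wy": 0, "wz": 0, "hand": 36}]'

```text
clock: 7.25
eef_pos: [0.6203, -0.1164, 0.1442]
tool_rot: [-0.019, 0.991, 0.002, 0.13]
ft_force: [0.1, -0.9, -0.1]
grip_width: 0.0406
grasp_force: 60.8
```

drive_tool --rows '[{"dx": 0, "dy": 0, "dz": 0.01, "wx": 0, "wy": 0, "wz": 0, "hand": 36}, {"dx": 0, "dy": 0, "dz": 0.02, "wx": 0, "wy": 0, "wz": 0, "hand": 36}, {"dx": 0, "dy": 0, "dz": 0.02, "wx": 0, "wy": 0, "wz": 0, "hand": 36}]'

```text
clock: 7.55
eef_pos: [0.6205, -0.1164, 0.1431]
tool_rot: [-0.019, 0.991, 0.002, 0.13]
ft_force: [0.1, 0.6, -0.9]
grip_width: 0.0407
grasp_force: 60.8
```

drive_tool --rows '[{"dx": 0, "dy": 0, "dz": 0.01, "wx": 0, "wy": 0, "wz": 0, "hand": 36}, {"dx": 0, "dy": 0, "dz": 0.02, "wx": 0, "wy": 0, "wz": 0, "hand": 36}, {"dx": 0, "dy": 0, "dz": 0.02, "wx": 0, "wy": 0, "wz": 0, "hand": 36}]'

```text
clock: 7.85
eef_pos: [0.6211, -0.1164, 0.1427]
tool_rot: [-0.019, 0.991, 0.002, 0.13]
ft_force: [0.4, 0.8, 1.5]
grip_width: 0.0406
grasp_force: 61.1
```

drive_tool --rows '[{"dx": 0, "dy": 0, "dz": 0.01, "wx": 0, "wy": 0, "wz": 0, "hand": 36}, {"dx": 0, "dy": 0, "dz": 0.02, "wx": 0, "wy": 0, "wz": 0, "hand": 36}, {"dx": 0, "dy": 0, "dz": 0.02, "wx": 0, "wy": 0, "wz": 0, "hand": 36}]'

```text
clock: 8.15
eef_pos: [0.6218, -0.1164, 0.1429]
tool_rot: [-0.019, 0.991, 0.002, 0.131]
ft_force: [-2.4, 1.0, 6.0]
grip_width: 0.0408
grasp_force: 61.8
```

Run:
```python
from go import *
o=bot.get_obs(); print(BR.inv().apply(o['eef_pos']-bo),o['ft_force'])
```

```text
[ 2.30878223e-01 -1.41691637e-05  3.94594797e-02] [-2.44709847  1.00528176  5.98335888]
```

drive_tool --rows '[{"dx": 0, "dy": 0, "dz": -0.01, "wx": 0, "wy": 0, "wz": 0, "hand": 46}, {"dx": 0, "dy": 0, "dz": -0.01, "wx": 0, "wy": 0, "wz": 0, "hand": 56}, {"dx": 0, "dy": 0, "dz": -0.01, "wx": 0, "wy": 0, "wz": 0, "hand": 64}, {"dx": 0, "dy": 0, "dz": -0.01, "wx": 0, "wy": 0, "wz": 0, "hand": 68}, {"dx": 0, "dy": 0, "dz": -0.3, "wx": 0, "wy": 0, "wz": 0, "hand": 70}, {"dx": 0, "dy": 0, "dz": -0.9, "wx": 0, "wy": 0, "wz": 0, "hand": 75}, {"dx": 0, "dy": 0, "dz": -1.6, "wx": 0, "wy": 0, "wz": 0, "hand": 75}, {"dx": 0, "dy": 0, "dz": -2.2, "wx": 0, "wy": 0, "wz": 0, "hand": 75}, {"dx": 0, "dy": 0, "dz": -2.6, "wx": 0, "wy": 0, "wz": 0, "hand": 75}, {"dx": 0, "dy": 0, "dz": -2.6, "wx": 0, "wy": 0, "wz": 0, "hand": 75}]'

```text
clock: 9.15
eef_pos: [0.5891, -0.1182, 0.2712]
tool_rot: [-0.019, 0.991, 0.001, 0.133]
ft_force: [0.6, -0.1, -0.3]
grip_width: 0.0745
grasp_force: 0.0
```

Run:
```python
from go import *
o=bot.get_obs();R0=R.from_quat(o['tool_rot'])
tgt(ro+RR.apply([-.0265,.003,.15]),RR*RX,'box2 hover')
for n in ('scene','side'):
    im=bot.camera(n); cv2.imwrite(f'pics/{n}3.png',im[...,::-1])
    print(n,[(np.round(d['extent']).tolist(),round(d['score'],2)) for d in bot.look_for(n,'box_a')])
    C=cam(n); print(proj(C,[bo+BR.apply([x,0,.058]) for x in (.047,.14,.23)]).round().tolist())
```

```text
box2 hover d [3.63  6.303 1.054] w [-3.386 -0.988 14.113] rows>= 8.5 pos [0.416 0.19  0.172]
scene [([256.0, 241.0, 51.0, 42.0], 0.76), ([362.0, 346.0, 64.0, 62.0], 0.58)]
[[325.0, 365.0], [370.0, 332.0], [412.0, 301.0]]
side [([325.0, 331.0, 65.0, 60.0], 0.85), ([268.0, 243.0, 46.0, 43.0], 0.68)]
[[284.0, 337.0], [339.0, 314.0], [391.0, 291.0]]
```

Box 1 is rolling freely. Moving to hover over the second box.

drive_tool --rows '[{"dx": 0.7, "dy": 1.2, "dz": 0.1, "wx": -0.6, "wy": -0.2, "wz": 2.5, "hand": 75}, {"dx": 1.3, "dy": 2.2, "dz": 0.2, "wx": -1.1, "wy": -0.3, "wz": 5, "hand": 75}, {"dx": 2.0, "dy": 3.5, "dz": 0.4, "wx": -1.9, "wy": -0.5, "wz": 8, "hand": 75}, {"dx": 2.6, "dy": 4.6, "dz": 0.6, "wx": -2.5, "wy": -0.8, "wz": 10, "hand": 75}, {"dx": 3.63, "dy": 6.3, "dz": 1.05, "wx": -3.39, "wy": -0.99, "wz": 14.1, "hand": 75}, {"dx": 3.63, "dy": 6.3, "dz": 1.05, "wx": -3.39, "wy": -0.99, "wz": 14.1, "hand": 75}, {"dx": 3.63, "dy": 6.3, "dz": 1.05, "wx": -3.39, "wy": -0.99, "wz": 14.1, "hand": 75}, {"dx": 3.63, "dy": 6.3, "dz": 1.05, "wx": -3.39, "wy": -0.99, "wz": 14.1, "hand": 75}, {"dx": 3.63, "dy": 6.3, "dz": 1.05, "wx": -3.39, "wy": -0.99, "wz": 14.1, "hand": 75}, {"dx": 3.63, "dy": 6.3, "dz": 1.05, "wx": -3.39, "wy": -0.99, "wz": 14.1, "hand": 75}, {"dx": 3.63, "dy": 6.3, "dz": 1.05, "wx": -3.39, "wy": -0.99, "wz": 14.1, "hand": 75}, {"dx": 3.63, "dy": 6.3, "dz": 1.05, "wx": -3.39, "wy": -0.99, "wz": 14.1, "hand": 75}]'

```text
clock: 10.55
eef_pos: [0.4145, 0.1904, 0.1697]
tool_rot: [0.536, 0.804, 0.214, 0.141]
ft_force: [0.4, 0.4, -0.3]
grip_width: 0.0749
grasp_force: 0.0
```

Run:
```python
from go import *
o=bot.get_obs();print(o['joint_pos'].round(2),RR.inv().apply(o['eef_pos']-ro))
tgt(ro+RR.apply([-.0265,.001,.038]),RR*RX,'grasp2')
for n in ('scene','side'):
    im=bot.camera(n); cv2.imwrite(f'pics/{n}4.png',im[...,::-1])
    print(n,[(np.round(d['extent']).tolist(),round(d['score'],2)) for d in bot.look_for(n,'box_a')])
    C=cam(n)
    for x in (.047,.06,.14):
        q=proj(C,[bo+BR.apply([x+a*.047,b*.021,c*.058]) for a in(-1,1) for b in (-1,1) for c in (0,1)])
        print(x,((q.min(0)+q.max(0))/2).round().tolist(),np.ptp(q,0).round().tolist())
```

```text
[ 0.44 -0.13 -0.74  0.44 -0.02  1.61] [-0.02856859  0.00368351  0.14891463]
grasp2 d [-0.061  0.054  2.218] w [-0.064 -0.039  0.002] rows>= 2.2 pos [0.468 0.21  0.075]
scene [([326.0, 372.0, 63.0, 60.0], 0.92), ([256.0, 242.0, 50.0, 42.0], 0.84)]
0.047 [328.0, 370.0] [65.0, 62.0]
0.06 [334.0, 366.0] [65.0, 62.0]
0.14 [371.0, 338.0] [62.0, 62.0]
side [([288.0, 348.0, 63.0, 61.0], 0.81), ([268.0, 242.0, 49.0, 45.0], 0.64)]
0.047 [290.0, 349.0] [72.0, 64.0]
0.06 [297.0, 346.0] [71.0, 64.0]
0.14 [343.0, 326.0] [70.0, 64.0]
```

Box 1 has reached the stop. Now grasping box 2.

drive_tool --rows '[{"dx": -0.06, "dy": 0.05, "dz": 0.7, "wx": -0.06, "wy": 0, "wz": 0, "hand": 75}, {"dx": -0.06, "dy": 0.05, "dz": 1.3, "wx": -0.06, "wy": 0, "wz": 0, "hand": 75}, {"dx": -0.06, "dy": 0.05, "dz": 1.8, "wx": -0.06, "wy": 0, "wz": 0, "hand": 75}, {"dx": -0.06, "dy": 0.05, "dz": 2.1, "wx": -0.06, "wy": 0, "wz": 0, "hand": 75}, {"dx": -0.06, "dy": 0.05, "dz": 2.2, "wx": -0.06, "wy": 0, "wz": 0, "hand": 75}, {"dx": -0.06, "dy": 0.05, "dz": 2.2, "wx": -0.06, "wy": 0, "wz": 0, "hand": 75}, {"dx": -0.06, "dy": 0.05, "dz": 2.2, "wx": -0.06, "wy": 0, "wz": 0, "hand": 55}, {"dx": -0.06, "dy": 0.05, "dz": 2.2, "wx": -0.06, "wy": 0, "wz": 0, "hand": 38}, {"dx": -0.06, "dy": 0.05, "dz": 2.2, "wx": -0.06, "wy": 0, "wz": 0, "hand": 36}, {"dx": -0.06, "dy": 0.05, "dz": 2.2, "wx": -0.06, "wy": 0, "wz": 0, "hand": 36}, {"dx": -0.06, "dy": 0.05, "dz": 2.2, "wx": -0.06, "wy": 0, "wz": 0, "hand": 36}, {"dx": -0.06, "dy": 0.05, "dz": 2.2, "wx": -0.06, "wy": 0, "wz": 0, "hand": 36}, {"dx": -0.06, "dy": 0.05, "dz": 2.2, "wx": -0.06, "wy": 0, "wz": 0, "hand": 36}]'

```text
clock: 12.05
eef_pos: [0.4672, 0.2102, 0.0764]
tool_rot: [0.536, 0.803, 0.217, 0.143]
ft_force: [-4.2, -2.5, 6.8]
grip_width: 0.0406
grasp_force: 60.6
```

Run:
```python
from go import *
o=bot.get_obs();R0=R.from_quat(o['tool_rot']); L2=R.from_matrix(np.diag([-1,1,-1.]))
print(RR.inv().apply(o['eef_pos']-ro), (RX.inv()*RR.inv()*R0).as_rotvec(),o['joint_pos'].round(2))
tgt(bo+BR.apply([.23,0,.0395+.055]),BR*L2,'lane')
```

```text
[-0.02649189  0.00172386  0.0399564 ] [-0.00185933  0.00387478  0.00080196] [ 0.43  0.16 -0.78  0.11 -0.01  1.6 ]
lane d [-7.104  1.261 -2.062] w [  3.448   1.029 -14.096] rows>= 8.5 pos [ 0.607 -0.117  0.196]
```

drive_tool --rows '[{"dx": 0, "dy": 0, "dz": -0.6, "wx": 0, "wy": 0, "wz": 0, "hand": 36}, {"dx": 0, "dy": 0, "dz": -1.3, "wx": 0, "wy": 0, "wz": 0, "hand": 36}, {"dx": 0, "dy": 0, "dz": -2.0, "wx": 0, "wy": 0, "wz": 0, "hand": 36}, {"dx": -0.8, "dy": 0.2, "dz": -2.5, "wx": 0.3, "wy": 0.1, "wz": -1.0, "hand": 36}, {"dx": -1.6, "dy": 0.3, "dz": -2.6, "wx": 0.7, "wy": 0.2, "wz": -2.0, "hand": 36}, {"dx": -2.5, "dy": 0.5, "dz": -2.6, "wx": 1.2, "wy": 0.4, "wz": -4.0, "hand": 36}, {"dx": -3.4, "dy": 0.7, "dz": -2.5, "wx": 1.7, "wy": 0.5, "wz": -6.0, "hand": 36}, {"dx": -4.3, "dy": 0.85, "dz": -2.4, "wx": 2.3, "wy": 0.7, "wz": -8.5, "hand": 36}, {"dx": -5.2, "dy": 0.95, "dz": -2.2, "wx": 2.8, "wy": 0.8, "wz": -11.0, "hand": 36}, {"dx": -6.2, "dy": 1.1, "dz": -2.1, "wx": 3.2, "wy": 0.9, "wz": -13.0, "hand": 36}, {"dx": -7.1, "dy": 1.26, "dz": -2.06, "wx": 3.45, "wy": 1.03, "wz": -14.1, "hand": 36}, {"dx": -7.1, "dy": 1.26, "dz": -2.06, "wx": 3.45, "wy": 1.03, "wz": -14.1, "hand": 36}, {"dx": -7.1, "dy": 1.26, "dz": -2.06, "wx": 3.45, "wy": 1.03, "wz": -14.1, "hand": 36}, {"dx": -7.1, "dy": 1.26, "dz": -2.06, "wx": 3.45, "wy": 1.03, "wz": -14.1, "hand": 36}, {"dx": -7.1, "dy": 1.26, "dz": -2.06, "wx": 3.45, "wy": 1.03, "wz": -14.1, "hand": 36}, {"dx": -7.1, "dy": 1.26, "dz": -2.06, "wx": 3.45, "wy": 1.03, "wz": -14.1, "hand": 36}]'

```text
clock: 13.65
eef_pos: [0.6063, -0.1165, 0.1946]
tool_rot: [-0.019, 0.991, 0.002, 0.129]
ft_force: [0.3, 0.6, -0.8]
grip_width: 0.0406
grasp_force: 61.1
```

Run:
```python
from go import *
o=bot.get_obs();R0=R.from_quat(o['tool_rot']); L2=R.from_matrix(np.diag([-1,1,-1.]))
p=BR.inv().apply(o['eef_pos']-bo);print(p, (L2.inv()*BR.inv()*R0).as_rotvec())
tgt(bo+BR.apply([.23,0,.0405]),BR*L2,'low')
```

```text
[0.22928807 0.00047336 0.09340437] [0.00050337 0.00206331 0.00018709]
low d [-0.016 -0.009  1.058] w [-0.006 -0.024 -0.002] rows>= 1.1 pos [ 0.621 -0.116  0.144]
```

drive_tool --rows '[{"dx": 0, "dy": 0, "dz": 0.4, "wx": 0, "wy": 0, "wz": 0, "hand": 36}, {"dx": 0, "dy": 0, "dz": 0.7, "wx": 0, "wy": 0, "wz": 0, "hand": 36}, {"dx": 0, "dy": 0, "dz": 0.85, "wx": 0, "wy": 0, "wz": 0, "hand": 36}, {"dx": 0, "dy": 0, "dz": 0.93, "wx": 0, "wy": 0, "wz": 0, "hand": 36}, {"dx": 0, "dy": 0, "dz": 0.97, "wx": 0, "wy": 0, "wz": 0, "hand": 36}, {"dx": 0, "dy": 0, "dz": 1.0, "wx": 0, "wy": 0, "wz": 0, "hand": 36}, {"dx": 0, "dy": 0, "dz": 1.0, "wx": 0, "wy": 0, "wz": 0, "hand": 36}, {"dx": 0, "dy": 0, "dz": 1.0, "wx": 0, "wy": 0, "wz": 0, "hand": 36}]'

```text
clock: 14.45
eef_pos: [0.6197, -0.1164, 0.1467]
tool_rot: [-0.019, 0.991, 0.002, 0.13]
ft_force: [0.4, -0.1, -1.2]
grip_width: 0.0405
grasp_force: 61.1
```

drive_tool --rows '[{"dx": 0, "dy": 0, "dz": 0.01, "wx": 0, "wy": 0, "wz": 0, "hand": 36}, {"dx": 0, "dy": 0, "dz": 0.02, "wx": 0, "wy": 0, "wz": 0, "hand": 36}, {"dx": 0, "dy": 0, "dz": 0.02, "wx": 0, "wy": 0, "wz": 0, "hand": 36}]'

```text
clock: 14.75
eef_pos: [0.6197, -0.1163, 0.1451]
tool_rot: [-0.019, 0.991, 0.002, 0.129]
ft_force: [-0.6, -0.8, -1.1]
grip_width: 0.041
grasp_force: 61.1
```

drive_tool --rows '[{"dx": 0, "dy": 0, "dz": 0.01, "wx": 0, "wy": 0, "wz": 0, "hand": 36}, {"dx": 0, "dy": 0, "dz": 0.02, "wx": 0, "wy": 0, "wz": 0, "hand": 36}, {"dx": 0, "dy": 0, "dz": 0.02, "wx": 0, "wy": 0, "wz": 0, "hand": 36}]'

```text
clock: 15.05
eef_pos: [0.6199, -0.1163, 0.144]
tool_rot: [-0.019, 0.991, 0.002, 0.129]
ft_force: [0.1, 0.4, -0.4]
grip_width: 0.0407
grasp_force: 61.1
```

drive_tool --rows '[{"dx": 0, "dy": 0, "dz": 0.01, "wx": 0, "wy": 0, "wz": 0, "hand": 36}, {"dx": 0, "dy": 0, "dz": 0.02, "wx": 0, "wy": 0, "wz": 0, "hand": 36}, {"dx": 0, "dy": 0, "dz": 0.02, "wx": 0, "wy": 0, "wz": 0, "hand": 36}]'

```text
clock: 15.35
eef_pos: [0.6207, -0.1162, 0.144]
tool_rot: [-0.019, 0.991, 0.002, 0.13]
ft_force: [-1.0, 0.8, 3.7]
grip_width: 0.0408
grasp_force: 61.8
```

drive_tool --rows '[{"dx": 0, "dy": 0, "dz": 0.01, "wx": 0, "wy": 0, "wz": 0, "hand": 36}, {"dx": 0, "dy": 0, "dz": 0.01, "wx": 0, "wy": 0, "wz": 0, "hand": 36}]'

```text
clock: 15.55
eef_pos: [0.621, -0.1162, 0.144]
tool_rot: [-0.02, 0.991, 0.002, 0.13]
ft_force: [-2.8, 0.9, 6.7]
grip_width: 0.0404
grasp_force: 62.2
```

Contact felt (about 7 N). Releasing the box and retreating.

drive_tool --rows '[{"dx": 0, "dy": 0, "dz": -0.01, "wx": 0, "wy": 0, "wz": 0, "hand": 46}, {"dx": 0, "dy": 0, "dz": -0.01, "wx": 0, "wy": 0, "wz": 0, "hand": 56}, {"dx": 0, "dy": 0, "dz": -0.01, "wx": 0, "wy": 0, "wz": 0, "hand": 64}, {"dx": 0, "dy": 0, "dz": -0.01, "wx": 0, "wy": 0, "wz": 0, "hand": 68}, {"dx": 0, "dy": 0, "dz": -0.3, "wx": 0, "wy": 0, "wz": 0, "hand": 70}, {"dx": 0, "dy": 0, "dz": -0.9, "wx": 0, "wy": 0, "wz": 0, "hand": 75}, {"dx": 0, "dy": 0, "dz": -1.6, "wx": 0, "wy": 0, "wz": 0, "hand": 75}, {"dx": 0, "dy": 0, "dz": -2.2, "wx": 0, "wy": 0, "wz": 0, "hand": 75}, {"dx": 0, "dy": 0, "dz": -2.8, "wx": 0, "wy": 0, "wz": 0, "hand": 75}, {"dx": 0, "dy": 0, "dz": -3.2, "wx": 0, "wy": 0, "wz": 0, "hand": 75}, {"dx": 0, "dy": 0, "dz": -3.2, "wx": 0, "wy": 0, "wz": 0, "hand": 75}, {"dx": 0, "dy": 0, "dz": -3.2, "wx": 0, "wy": 0, "wz": 0, "hand": 75}, {"dx": 0, "dy": 0, "dz": -3.2, "wx": 0, "wy": 0, "wz": 0, "hand": 75}, {"dx": 0, "dy": 0, "dz": -3.2, "wx": 0, "wy": 0, "wz": 0, "hand": 75}, {"dx": 0, "dy": 0, "dz": -3.2, "wx": 0, "wy": 0, "wz": 0, "hand": 75}, {"dx": 0, "dy": 0, "dz": -3.2, "wx": 0, "wy": 0, "wz": 0, "hand": 75}, {"dx": 0, "dy": 0, "dz": -3.2, "wx": 0, "wy": 0, "wz": 0, "hand": 75}, {"dx": 0, "dy": 0, "dz": -3.2, "wx": 0, "wy": 0, "wz": 0, "hand": 75}]'

```text
clock: 17.35
eef_pos: [0.5793, -0.1177, 0.2972]
tool_rot: [-0.019, 0.991, 0.002, 0.129]
ft_force: [-0.2, 0.6, -0.1]
grip_width: 0.075
grasp_force: 0.0
```

drive_tool --rows '[{"dx": 0, "dy": 0, "dz": 0, "wx": 0, "wy": 0, "wz": 0, "hand": 75}, {"dx": 0, "dy": 0, "dz": 0, "wx": 0, "wy": 0, "wz": 0, "hand": 75}, {"dx": 0, "dy": 0, "dz": 0, "wx": 0, "wy": 0, "wz": 0, "hand": 75}, {"dx": 0, "dy": 0, "dz": 0, "wx": 0, "wy": 0, "wz": 0, "hand": 75}, {"dx": 0, "dy": 0, "dz": 0, "wx": 0, "wy": 0, "wz": 0, "hand": 75}, {"dx": 0, "dy": 0, "dz": 0, "wx": 0, "wy": 0, "wz": 0, "hand": 75}, {"dx": 0, "dy": 0, "dz": 0, "wx": 0, "wy": 0, "wz": 0, "hand": 75}, {"dx": 0, "dy": 0, "dz": 0, "wx": 0, "wy": 0, "wz": 0, "hand": 75}, {"dx": 0, "dy": 0, "dz": 0, "wx": 0, "wy": 0, "wz": 0, "hand": 75}, {"dx": 0, "dy": 0, "dz": 0, "wx": 0, "wy": 0, "wz": 0, "hand": 75}, {"dx": 0, "dy": 0, "dz": 0, "wx": 0, "wy": 0, "wz": 0, "hand": 75}, {"dx": 0, "dy": 0, "dz": 0, "wx": 0, "wy": 0, "wz": 0, "hand": 75}, {"dx": 0, "dy": 0, "dz": 0, "wx": 0, "wy": 0, "wz": 0, "hand": 75}, {"dx": 0, "dy": 0, "dz": 0, "wx": 0, "wy": 0, "wz": 0, "hand": 75}, {"dx": 0, "dy": 0, "dz": 0, "wx": 0, "wy": 0, "wz": 0, "hand": 75}]'

```text
clock: 18.85
eef_pos: [0.5793, -0.1177, 0.2973]
tool_rot: [-0.019, 0.991, 0.002, 0.129]
ft_force: [-0.0, 0.5, 0.7]
grip_width: 0.0748
grasp_force: 0.0
```

Run:
```python
from go import *
a=[]
for n,x,y in (('scene',290,300),('side',250,285)):
    im=bot.camera(n)[...,::-1].copy()
    a.append(cv2.resize(im[y:y+120,x:x+130],None,fx=3,fy=3,interpolation=cv2.INTER_CUBIC)); C=cam(n)
    for X in (.047,.141):
      for q in (proj(C,[bo+BR.apply([X+i*.047,j*.021,.058]) for i in(-1,1) for j in (-1,1)])-[x,y]+.5)*3:
        cv2.circle(a[-1],tuple(int(t) for t in q.round()),3,(0,0,255),1)
cv2.imwrite('pics/end.png',np.hstack(a))
```

```text
(no output)
```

View pics/end.png

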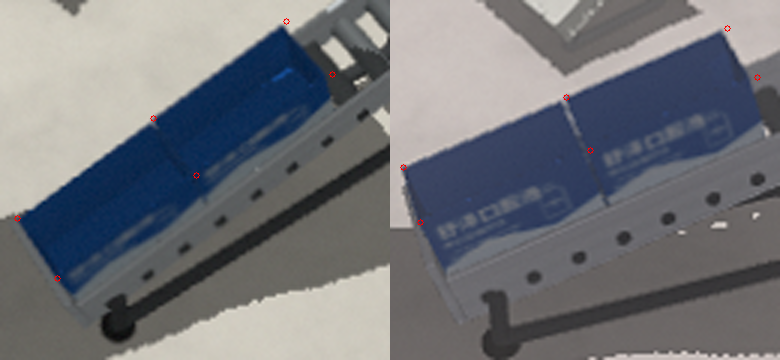

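Both boxes stand in the lane. The joint between them shows as a thin line near scene crop (165,140), about 1 px wide. I'll check that nothing is still creeping.

drive_tool --rows '[{"dx": 0, "dy": 0, "dz": 0, "wx": 0, "wy": 0, "wz": 0, "hand": 75}, {"dx": 0, "dy": 0, "dz": 0, "wx": 0, "wy": 0, "wz": 0, "hand": 75}, {"dx": 0, "dy": 0, "dz": 0, "wx": 0, "wy": 0, "wz": 0, "hand": 75}, {"dx": 0, "dy": 0, "dz": 0, "wx": 0, "wy": 0, "wz": 0, "hand": 75}, {"dx": 0, "dy": 0, "dz": 0, "wx": 0, "wy": 0, "wz": 0, "hand": 75}, {"dx": 0, "dy": 0, "dz": 0, "wx": 0, "wy": 0, "wz": 0, "hand": 75}, {"dx": 0, "dy": 0, "dz": 0, "wx": 0, "wy": 0, "wz": 0, "hand": 75}, {"dx": 0, "dy": 0, "dz": 0, "wx": 0, "wy": 0, "wz": 0, "hand": 75}, {"dx": 0, "dy": 0, "dz": 0, "wx": 0, "wy": 0, "wz": 0, "hand": 75}, {"dx": 0, "dy": 0, "dz": 0, "wx": 0, "wy": 0, "wz": 0, "hand": 75}, {"dx": 0, "dy": 0, "dz": 0, "wx": 0, "wy": 0, "wz": 0, "hand": 75}, {"dx": 0, "dy": 0, "dz": 0, "wx": 0, "wy": 0, "wz": 0, "hand": 75}, {"dx": 0, "dy": 0, "dz": 0, "wx": 0, "wy": 0, "wz": 0, "hand": 75}, {"dx": 0, "dy": 0, "dz": 0, "wx": 0, "wy": 0, "wz": 0, "hand": 75}, {"dx": 0, "dy": 0, "dz": 0, "wx": 0, "wy": 0, "wz": 0, "hand": 75}]'

```text
clock: 20.45
eef_pos: [0.5793, -0.1177, 0.2973]
tool_rot: [-0.019, 0.991, 0.002, 0.129]
ft_force: [0.2, 0.9, -0.0]
grip_width: 0.0749
grasp_force: 0.0
```

Run:
```python
from go import *
a=[];old=cv2.imread('pics/end.png')
for n,x,y in (('scene',290,300),('side',250,285)):
    im=bot.camera(n)[...,::-1].copy()
    a.append(cv2.resize(im[y:y+120,x:x+130],None,fx=3,fy=3,interpolation=cv2.INTER_CUBIC))
    # gap profile: seam pixel offsets along lane at rail-side top edge
    C=cam(n)
    for yy,z in ((.021,.056),(-.021,.045),(-.021,.03)):
        xs=np.arange(.085,.106,.001)
        q=proj(C,[bo+BR.apply([X,yy,z]) for X in xs]).astype(np.float32)
        v=cv2.remap(im,q[:,0],q[:,1],cv2.INTER_LINEAR)[:,0].mean(1).astype(int); print(n,yy,z,v.tolist())
new=np.hstack(a); d=cv2.absdiff(new,old).max(2); print('changed px',(d>40).sum())
```

```text
scene 0.021 0.056 [122, 128, 129, 135, 134, 130, 140, 144, 130, 113, 95, 88, 88, 81, 89, 96, 95, 97, 92, 84, 83]
scene -0.021 0.045 [43, 42, 42, 43, 44, 43, 45, 47, 45, 45, 46, 48, 52, 55, 61, 66, 69, 72, 73, 74, 72]
scene -0.021 0.03 [49, 49, 50, 51, 49, 50, 47, 46, 48, 48, 48, 49, 50, 52, 54, 55, 54, 58, 57, 59, 59]
side 0.021 0.056 [97, 109, 111, 110, 97, 115, 145, 149, 136, 98, 81, 84, 81, 86, 89, 81, 74, 80, 81, 76, 66]
side -0.021 0.045 [67, 66, 66, 67, 66, 66, 65, 64, 65, 67, 67, 67, 67, 74, 84, 98, 105, 103, 96, 92, 98]
side -0.021 0.03 [66, 66, 65, 66, 66, 64, 63, 63, 63, 65, 66, 67, 66, 66, 67, 67, 68, 71, 72, 71, 69]
changed px 192
```

```bash
python3 -c "
from workcell import bot
print(bot.job_done())"
```

```text
the job is handed in; nothing more can be done
None
```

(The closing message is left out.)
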